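# Lock the test box with its T-bolt

## Robot

A 6-joint arm with a two-finger parallel gripper is mounted at the origin on a cart in front of the work surface, level with it; the furniture and walls round the work are solid. World frame = base frame: x ahead of the robot, y to its left, z up, the work surface at z = 0. Lengths are in m, angles in degrees, forces in N, time in s.
With the tool pointing down it reaches from about 0.425 to 1.125 m from the base axis. Payload 14.9 kg.
Tool frame: the origin (TCP) lies at the centre of the arm's flange, where the gripper is bolted on; the fingertips stand 191 mm ahead of it and the grasp point (between the pads) lies 172 mm ahead of it; z points along the fingers, y is the line along which they close (so a half turn about z gives the same grasp; the last joint's range is limited). The gripper opens to 91 mm and grips with 3 to 60 N. Pads are 32 mm wide; open, the fingers measure 118 mm over their backs; the gripper's body (76 mm by 178 mm) begins 60 mm behind the grasp point.
Start: joints at [69.483, 21.709, 99.362, -0, 58.929, -1.908], TCP at [0.223, 0.663, 0.405] pointing down, gripper open.
Joint ranges: [-158.91, 158.91], [-42.39, 125.64], [0.06, 152.35], [-60.88, 240.88], [17.5, 164.5], [-176.32, 176.32]. Speed limits (degrees/s): [108.29, 108.29, 136.94, 180, 180, 180].

## Interface

Orientations are given as [roll, pitch, yaw] about the fixed x, y, z axes, in that order (R = Rz(yaw) Ry(pitch) Rx(roll)).
In Python, from rig import manip, solver, optics gives the robot as it stands. Calls block until the motion is done:
- manip.move_to(position, orientation): joint-space move of the TCP to a pose.
- manip.servo_line(position, v=0.15, attitude=None, force_limit=None): straight line of the TCP; attitude=None keeps the orientation; v is the mean speed in m/s. With force_limit (N) it stops when the force on the tool has changed by that much, and returns True; else False.
- manip.movej(angles): joint-space move.
- manip.grip(opening): finger opening in m; the grip force is fixed at half the most; returns when the fingers have stopped.
- manip.hold(seconds).
- solver.solve_ik(position, orientation): joint angles nearest the present ones, or None.
- optics.grab_frame(name): name is "scene" or "side" or "wrist"; returns (picture, depth): 420x560x3 uint8, red, green, blue; 420x560 float32, m along the optical axis (not along the pixel's ray), 0 where there is no reading.
- optics.get_calibration(name): a dict with "camera_matrix" (3x3 intrinsics, pixels), "pose" (4x4, takes a point from camera to world coordinates). Camera axes: x right, y down, z forward; pixel columns grow to the right and rows downward; lengths in m; the calibration is good to about 2 mm. The wrist camera is an equidistant fisheye: a pixel r from the principal point sees the ray r / f radians off the axis. A picture is of the moment at which its call begins: read the wrist's pose just before it. get_calibration takes no time and is no camera call; for the wrist camera it gives the pose at the moment of the call.
A pose or a line that the arm cannot do raises manip.IKError and nothing moves.
- manip.hand_in(): hands the job in; it is judged then, once.
Readings, each from a call of its own:
- manip.get_time_s(): time.
- manip.get_joints(): joint angles.
- manip.get_qvel(): joint speeds.
- manip.get_joint_efforts(): joint torques, N m.
- manip.get_tool_pos(): TCP position.
- manip.get_orientation(): TCP orientation.
- manip.get_force(): force on the tool from outside, world axes, zero at the start.
- manip.get_ft_torque(): the same for the moment, N m.
- manip.get_width(): finger opening in m.
- manip.get_grasp_force(): force on a finger pad.
Only numpy, scipy, OpenCV 4.12 (cv2) and the standard library are available. Lean on these libraries where they do the work, as an engineer would, in place of code of your own. Each camera call takes 0.05 s, during which the arm holds its last target. There are 200 camera calls.

## Task

Lock the grey test box: take the red-handled T-bolt out of its black stand, feel its T-head gently into the slot of the box's floating aluminium plate, push it down against the spring, give it a quarter turn until it points to the yellow marks, and let the spring lift it into its locked seat. Let go and leave it standing there; do not force the bolt against the box, and leave the jar, the multimeter and the tester where they are.

Things in the scene. Friction and masses are not known exactly. Their poses are not given: they have to be found in the camera images.
- t_bolt: T-bolt, 55 mm tall, 60 g, loose, standing upright in the stand at the start. Origin: centre of the underside of its steel T-head; z up along the shank. Head 34 mm (along its x) x 9 mm (y) x 8 mm high (z 0 to 8); round shank 8.8 mm thick (z 8 to 26); steel collar 12 mm wide (z 26 to 29); red handle above.
- bolt_handle (a point): Centre of the bolt's red flat handle, 42 mm above the bolt's origin. Handle 34 mm (bolt's x, parallel to the head) x 12 mm (y) x 26 mm high (29 to 55 mm above the origin). Grip it from above across its 12 mm.
- stand: Fixed black parking stand, 60 (x) x 34 (y) x 22 mm. Origin: centre of its underside. A well 40 (x) x 14 (y) mm, floor 10 mm above the worktop, holds the bolt's head; lift the bolt straight up.
- test_box: Fixed grey box 130 x 130 x 50 mm; origin: centre of its underside. In its top lies an aluminium plate 84 x 84 x 10 mm, upper face 50 mm above the origin, with a slot 38 mm along the box's x and 13 mm along its y (2 mm play on every side of the T-head). A force above 30 N between bolt and box damages it.
- plate_nominal (a point): Centre of the box's top (z = 50 mm above its origin), where the slot would be if the plate were centred. The plate floats: its slot lies up to 5 mm off this point in the box's x and in y (independently, never turned), differently each time and not shown by any reading. About 15 N of sideways friction holds it, so see or feel for the slot.
- plunger (a joint): Depth (m) of the brass spring plunger in the slot: 0 = up, its top 9 mm below the plate's upper face; hard stop at 0.014. Spring about 2 N at first, 5 N at 0.011. The head can turn, either way, below the plate: plunger beyond 0.009 (head's underside over 18 mm below the plate's upper face).
- lock_height (a point): Point on the box's axis 37 mm above its underside: height of the head's underside when locked. With the head across the slot (along the box's y, to the two yellow marks) the spring lifts it 5 mm from below the plate into a cross pocket (16 x 44 mm) in its underside, which keeps it from turning or coming out.
- flux_jar: Bystander: dark jar with white cap, 43 mm wide, 54 mm tall; origin centre of the underside.
- multimeter: Bystander: yellow multimeter lying flat, 132 x 68 x 40 mm; origin centre of the underside.
- component_tester: Bystander: beige component tester, 61 x 92 x 31 mm; origin centre of the underside.
Things that resemble listed ones, but are neither listed nor needed, are in the scene too. There is more than one size of the stand; the job needs the smaller.

How it is judged:
By the outcome, as a careful person would: the job done as asked, in the order asked, and still so for the second after the job is handed in, with the robot touching nothing.
It also fails if it takes over 67 s, if anything falls off the work surface, if the arm or the gripper's body presses on something with over 40 N, if the wrist force passes 120 N, or if a joint passes its speed limit or range.

## Working session

There is one attempt and no reset: what is moved stays moved. The work goes in short steps, each a Python script; the robot and the scene stay as the last script left them, time stands still between calls to the robot, and variables do not carry over. Pictures are saved under pics/ and viewed, at most 10 in all, crops included, and the job is handed in when it is done.

```bash
mkdir -p pics; ls
python3 - <<'E'
from rig import manip, solver, optics
import cv2,numpy as np
for n in ("scene","side","wrist"):
    c=optics.get_calibration(n); p,d=optics.grab_frame(n)
    np.savez(f"pics/{n}0.npz",p=p,d=d,K=c["camera_matrix"],T=c["pose"])
    cv2.imwrite(f"pics/{n}0.png",p[:,:,::-1]); print(n,np.round(c["camera_matrix"],1).tolist(),np.round(c["pose"],3).tolist())
a=[cv2.imread(f"pics/{n}0.png") for n in("scene","side")]
print(manip.get_time_s(), manip.get_orientation())
E
```

```text
pics
scene [[442.1, 0.0, 282.3], [0.0, 442.1, 207.9], [0.0, 0.0, 1.0]] [[0.515, -0.457, 0.725, -0.624], [-0.857, -0.298, 0.421, -0.57], [0.023, -0.838, -0.545, 0.875], [0.0, 0.0, 0.0, 1.0]]
side [[490.0, 0.0, 283.1], [0.0, 490.0, 209.8], [0.0, 0.0, 1.0]] [[-0.983, -0.107, 0.152, 0.244], [-0.184, 0.462, -0.868, 1.304], [0.023, -0.88, -0.474, 0.758], [0.0, 0.0, 0.0, 1.0]]
wrist [[325.2, 0.0, 279.7], [0.0, 325.2, 208.5], [0.0, 0.0, 1.0]] [[0.318, 0.913, 0.256, 0.152], [0.948, -0.306, -0.088, 0.686], [-0.002, 0.271, -0.963, 0.385], [0.0, 0.0, 0.0, 1.0]]
0.15 [-1.79953952e+02 -1.12152081e-03  1.61390266e+02]
```

View pics/scene0.png

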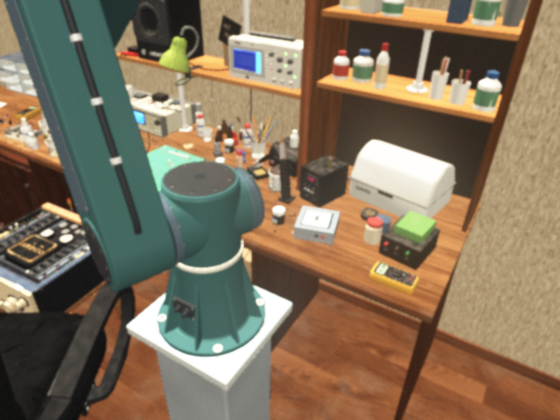

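View pics/side0.png

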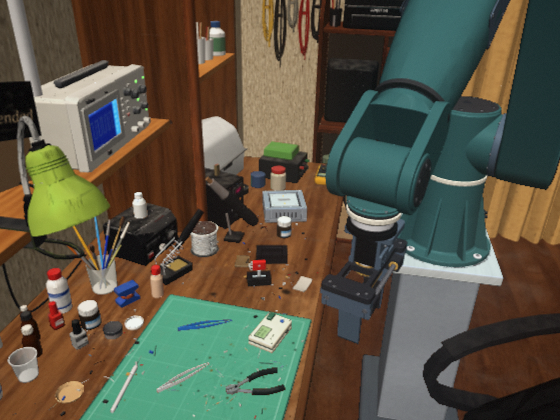

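The side view shows the box at about (285,205). A red-handled thing stands in a black stand at (259,272), and a longer, apparently empty black stand is at (271,254). The jar is at (284,228) and the tester at (270,330). The yellow meter is at (395,276) in the scene view. Red lookalikes are the bottle caps at (278,172) and (55,318). Next I crop in on the chosen stand.

```bash
cat > h.py <<'E'
import numpy as np, cv2
def load(n): 
    z=np.load(f"pics/{n}.npz"); return z["p"],z["d"],z["K"],z["T"]
def cloud(d,K,T):
    v,u=np.mgrid[:d.shape[0],:d.shape[1]]
    P=np.stack([(u-K[0,2])/K[0,0]*d,(v-K[1,2])/K[1,1]*d,d],-1)
    return P@T[:3,:3].T+T[:3,3]
def ray(u,v,K,T,fish=False):
    x,y=(u-K[0,2])/K[0,0],(v-K[1,2])/K[1,1]
    if fish:
        r=np.hypot(x,y); s=np.sinc(r/np.pi); q=np.array([x*s,y*s,np.cos(r)])
    else: q=np.array([x,y,1.])
    return T[:3,:3]@q
def onz(u,v,z,K,T,fish=False):
    q=ray(u,v,K,T,fish); o=T[:3,3]; return o+q*(z-o[2])/q[2]
E
python3 - <<'E'
from h import *
p,d,K,T=load("side0"); 
c=p[175:305,215:335,::-1]; cv2.imwrite("pics/c1.png",cv2.resize(c,None,fx=4.6,fy=4.6,interpolation=cv2.INTER_CUBIC))
P=cloud(d,K,T)
hsv=cv2.cvtColor(p,cv2.COLOR_RGB2HSV)
red=((hsv[...,0]<8)|(hsv[...,0]>172))&(hsv[...,1]>170)&(hsv[...,2]>90)
red[:250]=0; red[300:]=0; red[:,:235]=0; red[:,290:]=0
Q=P[red&(d>0)]; print(len(Q),Q.min(0),Q.max(0),np.median(Q,0))
for u,v in((258,283),(271,254),(285,205),(285,218),(284,221)): print(u,v,P[v,u])
E
```

```text
130 [ 0.4039401   0.22020676 -0.00042868] [0.51583622 0.32573931 0.06902109] [0.47369988 0.3164532  0.05832054]
258 283 [0.47337545 0.32946931 0.00899535]
271 254 [0.4608666  0.23102094 0.03453683]
285 205 [ 0.46957749 -0.02046052  0.05220493]
285 218 [0.45374469 0.06610086 0.05533663]
284 221 [0.45324537 0.08492154 0.05570308]
```

View pics/c1.png

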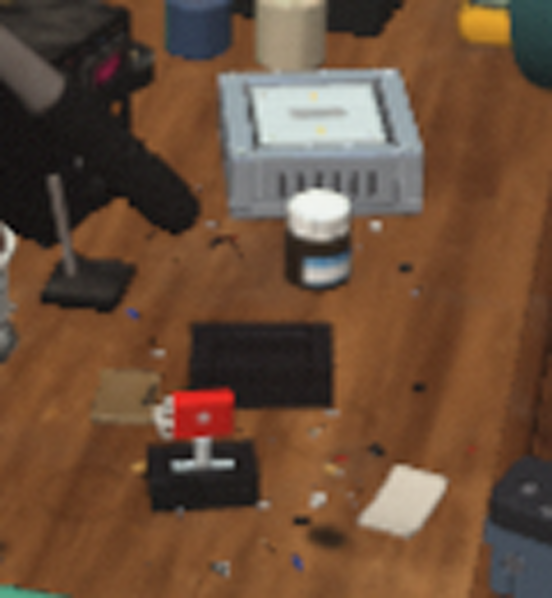

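View pics/wrist0.png

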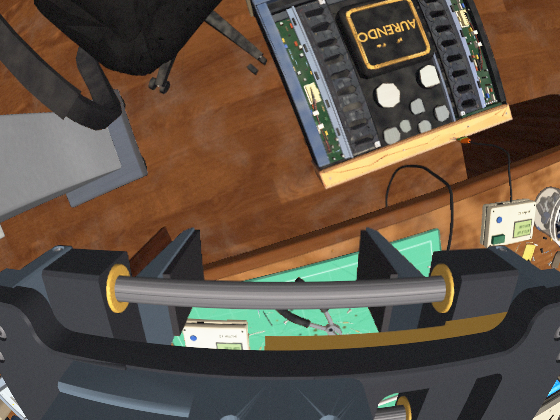

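In the crop, the bolt with the red handle stands in the small stand at crop (203,475), which is side pixel (259,278). The larger stand, empty, is at crop (262,365). The box's slot is at crop (318,113), with yellow marks at (314,96) and (320,130). The choice is clear. Next I estimate poses and obstacles from the side view, then look from above.

```bash
cat > step1.py <<'E'
from h import *
p,d,K,T=load("side0"); P=cloud(d,K,T)
f=lambda x,y,z: onz(215+x/4.6,175+y/4.6,z,K,T)
for q in((218,72),(400,70),(422,148),(230,152)): print("box",f(*q,.05))
for q in((152,508),(258,505)): print("stand bottom",f(*q,0))
for q in((152,448),(258,445)): print("stand topback",f(*q,.022))
print("slot",f(318,113,.05),f(314,96,.05),f(320,130,.05), "jar",f(320,200,.054))
m=(P[...,2]>.10)&(P[...,2]<.4)&(d>0)&(np.abs(P[...,1]-.1)<.35)&(P[...,0]>.3)&(P[...,0]<.72)
for y0 in np.arange(-.2,.45,.05):
    s=m&(P[...,1]>=y0)&(P[...,1]<y0+.05)
    if s.sum()>5: print("obst y",round(y0,2),s.sum(),P[s].min(0).round(2),P[s].max(0).round(2))
E
python3 step1.py
```

```text
box [ 0.5609205  -0.10730228  0.05      ]
box [ 0.43466129 -0.14044215  0.05      ]
box [ 0.40221975 -0.02562793  0.05      ]
box [0.52643021 0.00901536 0.05      ]
stand bottom [0.49838972 0.33304997 0.        ]
stand bottom [0.44200315 0.31794076 0.        ]
stand topback [0.50441699 0.30825813 0.022     ]
stand topback [0.44752775 0.29279761 0.022     ]
slot [ 0.4796749  -0.06042926  0.05      ] [ 0.48716712 -0.08547612  0.05      ] [ 0.47372277 -0.03578925  0.05      ] jar [0.45487015 0.0668585  0.054     ]
obst y -0.2 9 [ 0.71 -0.2   0.1 ] [ 0.72 -0.17  0.11]
obst y -0.05 147 [ 0.6  -0.04  0.1 ] [ 0.72 -0.    0.18]
obst y -0.0 344 [0.6 0.  0.1] [0.71 0.05 0.18]
obst y 0.05 208 [0.61 0.05 0.1 ] [0.7  0.09 0.14]
obst y 0.1 1949 [0.55 0.1  0.1 ] [0.72 0.15 0.4 ]
obst y 0.15 342 [0.57 0.15 0.12] [0.65 0.19 0.22]
obst y 0.2 77 [0.64 0.23 0.12] [0.67 0.25 0.15]
obst y 0.25 144 [0.65 0.25 0.1 ] [0.69 0.29 0.13]
```

```bash
cat >> h.py <<'E'
def shot(name):
    from rig import manip,optics
    c=optics.get_calibration("wrist"); p,d=optics.grab_frame("wrist")
    np.savez(f"pics/{name}.npz",p=p,d=d,K=c["camera_matrix"],T=c["pose"])
    cv2.imwrite(f"pics/{name}.png",p[:,:,::-1]); return p,d,c["camera_matrix"],c["pose"]
def redmask(p):
    hsv=cv2.cvtColor(p,cv2.COLOR_RGB2HSV)
    return (((hsv[...,0]<8)|(hsv[...,0]>172))&(hsv[...,1]>150)&(hsv[...,2]>80)).astype(np.uint8)
E
python3 - <<'E'
from h import *
from rig import manip
manip.move_to([.473,.313,.38],[180,0,-165])
p,d,K,T=shot("w1")
m=redmask(p); n,l,s,c=cv2.connectedComponentsWithStats(m)
for i in range(1,n):
    if s[i,4]>40:
        print(s[i],c[i].round(1),onz(*c[i],.065,K,T,True).round(4))
        cn=max(cv2.findContours((l==i).astype(np.uint8),0,1)[0],key=cv2.contourArea)
        pts=np.array([onz(*q[0],.065,K,T,True)[:2] for q in cn]); r=cv2.minAreaRect((pts*1000).astype(np.float32)); print(r)
print(manip.get_time_s(),manip.get_joints().round(1),manip.get_force())
E
```

```text
[273 184  15  38 480] [279.6 202.5] [0.4751 0.3121 0.065 ]
((475.2823181152344, 312.2738037109375), (36.43743896484375, 12.385550498962402), 18.305171966552734)
1.7833 [ 31.2  11.7 115.6   0.   52.6 -73.8] [-0.2225153   0.43493271  0.07063281]
```

View pics/w1.png

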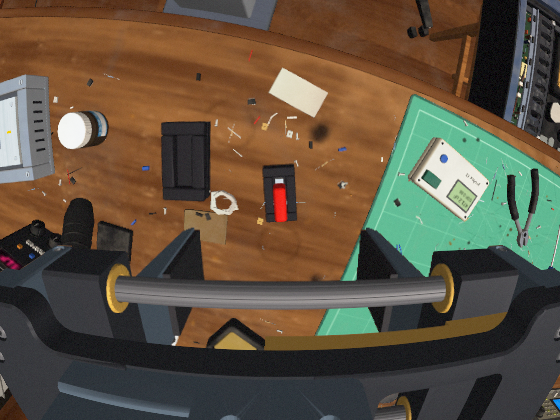

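The view from above confirms the red handle at (280,203) over the small stand at (280,192). That puts it at (0.475, 0.312), yaw about 17°, which agrees with the side view. The long side measures 36 mm against 34 mm. I'll grasp it.

Run:
```python
from h import *
from rig import manip
O=[180,0,-164]
manip.grip(.045)
manip.move_to([.475,.312,.30],O)
print(manip.servo_line([.475,.312,.228],v=.08,force_limit=8))
manip.grip(0.0); print("w",manip.get_width(),manip.get_grasp_force(),manip.get_force())
manip.servo_line([.475,.312,.33],v=.08)
print("w",manip.get_width(),manip.get_force())
manip.servo_line([.445,.14,.38],v=.25)
manip.move_to([.505,-.06,.38],O)
shot("w2"); print(manip.get_time_s(),manip.get_width(),manip.get_joints().round(1))
```

```text
False
w 0.012000995588590791 30.000091518159024 [-0.05514406  0.3679396   1.92123112]
w 0.01207368854773532 [ 0.67384795  0.39991518 -0.53007464]
7.8917 0.011997005283453665 [  -9.3    6.3  122.1    0.    51.6 -115.3]
```

View pics/w2.png

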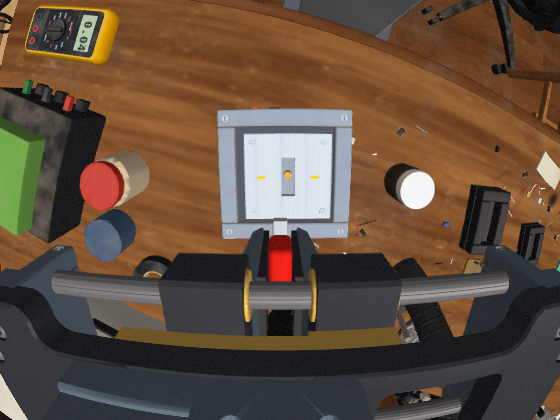

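The slot is at (288,175), with the yellow marks at (262,177) and (314,177). The held bolt's head tip is at (281,224), and the jar's white cap is off to the right. Now I compute the slot centre, the box yaw and the bolt's offset in the hand.

```bash
cat > slot.py <<'E'
from h import *
import sys
def proj(X,K,T):
    c=T[:3,:3].T@(np.asarray(X)-T[:3,3]); th=np.arctan2(np.hypot(c[0],c[1]),c[2]); ph=np.arctan2(c[1],c[0])
    return K[0,2]+K[0,0]*th*np.cos(ph),K[1,2]+K[1,1]*th*np.sin(ph)
def topdown(p,K,T,cx,cy,yaw,z,half=.08,s=4):   # rectify plane z, s px per mm, box axes
    n=int(half*2000*s); g=(np.arange(n)/s/1000-half)
    a,b=np.meshgrid(g,g); c_,s_=np.cos(yaw),np.sin(yaw)
    X=np.stack([cx+a*c_-b*s_,cy+a*s_+b*c_,np.full_like(a,z)],-1)-T[:3,3]; C=X@T[:3,:3]
    h=np.hypot(C[...,0],C[...,1]); th=np.arctan2(h,C[...,2])/h
    return cv2.remap(p,(K[0,2]+K[0,0]*th*C[...,0]).astype(np.float32),(K[1,2]+K[1,1]*th*C[...,1]).astype(np.float32),cv2.INTER_LINEAR)
if __name__=="__main__":
    p,d,K,T=load("w2")
    yaw=np.radians(15); im=topdown(p,K,T,.481,-.066,yaw,.05,.075)
    cv2.imwrite("pics/td2.png",im[:,:,::-1])
    hsv=cv2.cvtColor(p,cv2.COLOR_RGB2HSV)
    pl=((hsv[...,1]<30)&(hsv[...,2]>185)).astype(np.uint8)
    print("colors",p[165,288],p[190,288],p[177,275],p[150,300],p[115,280],p[175,222],p[130,238])
    ye=((abs(hsv[...,0].astype(int)-24)<8)&(hsv[...,1]>140)&(hsv[...,2]>120)).astype(np.uint8); ye[:140]=0;ye[210:]=0;ye[:,:245]=0;ye[:,330:]=0
    n,l,s,c=cv2.connectedComponentsWithStats(ye)
    for i in range(1,n): print("yellow",s[i,4],c[i].round(1),onz(*c[i],.05,K,T,True).round(4))
    tcp=np.array([.505,-.06,.38]); ps=np.radians(-164); tx=np.array([np.cos(ps),np.sin(ps),0])
    for z in(.208,.216): print("exp tip",proj(tcp+tx*.017+[0,0,-z-.002],K,T))
    print("exp handle end",proj(tcp+tx*.017+[0,0,-.172+.009],K,T)); 
    m=redmask(p); n,l,s,c=cv2.connectedComponentsWithStats(m); i=1+np.argmax(s[1:,4]); print(s[i],c[i])
    print("d tip",d[224,281],d[250,281],"plate",cloud(d,K,T)[175,275])
E
python3 slot.py
```

```text
colors [161 172 190] [162 174 191] [223 230 239] [221 230 238] [163 176 191] [159 171 186] [ 90  93 104]
yellow 44 [287.4 174.6] [ 0.4816 -0.0597  0.05  ]
yellow 21 [261. 177.] [ 0.4909 -0.0836  0.05  ]
yellow 16 [314.5 176.5] [ 0.476  -0.0339  0.05  ]
exp tip (np.float64(280.8812225149666), np.float64(216.40018331661196))
exp tip (np.float64(280.8361754028778), np.float64(212.7097160847339))
exp handle end (np.float64(281.23218759114945), np.float64(245.41642015584534))
[  79  161   45   49 1717] [101.062318   184.83983692]
d tip 0.2007863 0.15634647 plate [ 0.4852741  -0.07109996  0.05072909]
```

View pics/td2.png

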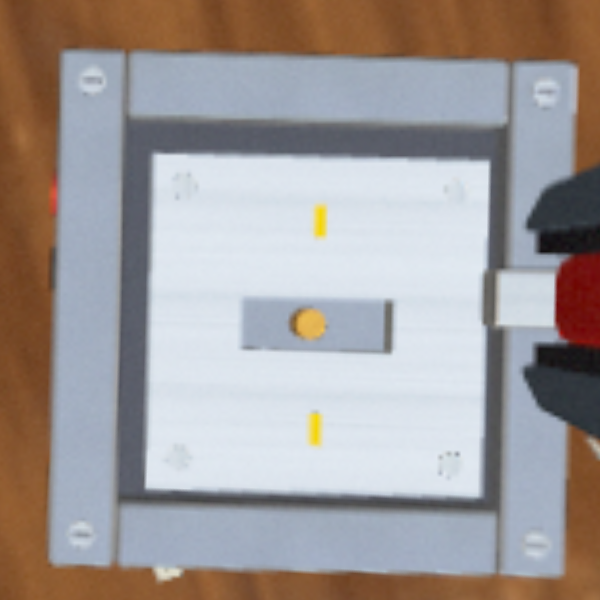

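The rectified top view (4 px/mm) shows the slot spanning (242..393, 298..351), which is 38 x 13 mm as specified. Its centre is (316.5,324.5), midway between the yellow marks. The box edges tilt 1.4°, giving a yaw of 16.4°. The head tip is at (497,298). I'll measure the head's offset in the hand with the same camera, so the bias cancels, and then feel in.

```bash
cat > ins.py <<'E'
from h import *
from slot import proj
from rig import manip
p,d,K,T=load("w2"); y15=np.radians(15); R=np.array([[np.cos(y15),-np.sin(y15)],[np.sin(y15),np.cos(y15)]])
td=lambda a,b: np.r_[np.array([.481,-.066])+R@((np.array([a,b])-300)/4000),.05]
slot=td(316.5,324.5); ps=np.radians(-164); tx=np.array([np.cos(ps),np.sin(ps)]); ty=np.array([tx[1],-tx[0]])
offs=[]
for b,z in((497,.170),(485,.162)):
    u,v=proj(td(b,298),K,T); X=onz(u,v,z,K,T,True)[:2]
    o=X-[.505,-.06]; print("tip px",round(u,1),round(v,1),"tool x,y",o@tx,o@ty); offs.append(o@tx-.017)
dx=np.mean(offs); print("slot",slot,"bolt dx in tool",dx)
ps2=np.radians(-163.6); t2=np.array([np.cos(ps2),np.sin(ps2)])
tgt=slot[:2]-t2*dx; print("target",tgt); np.save("tgt.npy",tgt)
if abs(dx)<.006:
    O=[180,0,-163.6]
    manip.move_to([*tgt,.30],O)
    hit=manip.servo_line([*tgt,.257],v=.03,force_limit=4)
    print(hit,manip.get_tool_pos(),manip.get_force().round(2),manip.get_ft_torque().round(2),manip.get_width(),manip.get_time_s())
    shot("w3")
E
python3 ins.py
```

```text
tip px 279.8 220.9 tool x,y 0.014085403973314772 -0.0006385967697031794
tip px 279.9 218.1 tool x,y 0.013428507087075253 -0.0005966930971486798
slot [ 0.48339918 -0.05901608  0.05      ] bolt dx in tool -0.003243044469804989
target [ 0.48028808 -0.05993172]
False [ 0.48025222 -0.05993591  0.25713044] [-2.12  0.42  1.18] [0.13 0.41 0.03] 0.011784555681786837 9.9
```

The head went 11 mm below the plate face at low force, so it is in the slot and on the plunger. Next I push down gently.

Run:
```python
from h import *
from rig import manip
t=np.load("tgt.npy")
for z in(.2525,.2475):
    hit=manip.servo_line([*t,z],v=.02,force_limit=9)
    print(hit,manip.get_tool_pos().round(4),manip.get_force().round(2),manip.get_ft_torque().round(2),round(manip.get_width(),5),manip.get_time_s())
    if hit: break
```

```text
False [ 0.4804 -0.0599  0.2524] [0.17 1.86 1.47] [ 0.24  0.1  -0.01] 0.01197 10.325
False [ 0.4804 -0.0599  0.2475] [-0.66  0.28  4.44] [ 0.27  0.13 -0.01] 0.01153 10.725
```

The spring force of about 4.9 N matches plunger ≈ 0.011. Now the quarter turn about the bolt's own axis, with force checks.

```bash
cat > turn.py <<'E'
from h import *
from rig import manip
slot=np.array([.4834,-.0590]); dx=-.00324; z=.2468
manip.servo_line([*np.load("tgt.npy"),z],v=.02,force_limit=8)
for k in range(1,10):
    y=-163.6-10*k; a=np.radians(y); t=slot-np.array([np.cos(a),np.sin(a)])*dx
    yy=y if y>-180 else y+360
    hit=manip.servo_line([*t,z],v=.004,attitude=[180,0,yy],force_limit=10)
    F=manip.get_force(); M=manip.get_ft_torque()
    print(yy,hit,F.round(1),M.round(2),manip.get_orientation()[2].round(1),round(manip.get_width(),4),round(manip.get_time_s(),1))
    if hit or np.hypot(*F[:2])>10 or abs(M[2])>.6: break
shot("w4")
E
python3 turn.py
```

```text
-173.6 False [-0.4 -1.   4.8] [-0.01  0.12  0.02] -173.4 0.0115 11.3
176.4 False [-0.1 -0.7  4.6] [-0.11  0.06  0.05] 176.7 0.0119 11.6
166.4 False [ 0.4 -0.6  3.5] [-0.14  0.06 -0.01] 166.8 0.012 11.9
156.4 False [ 0.3 -0.8  4.1] [-0.12  0.14  0.02] 156.8 0.0117 12.3
146.4 False [ 0.1 -0.5  5. ] [-0.16  0.17  0.01] 146.8 0.012 12.6
136.4 False [-1.   0.1  4.2] [-0.1   0.11  0.03] 136.8 0.0121 12.9
126.4 False [-0.5  0.4  4.9] [-0.14  0.15 -0.02] 126.8 0.012 13.2
116.4 False [-0.3  0.1  4.7] [-0.09  0.17 -0.01] 116.8 0.0118 13.6
106.4 False [-0.6 -0.7  4.5] [-0.17  0.14 -0.02] 106.8 0.0118 13.9
```

Run:
```python
from h import *
from rig import manip
x,y,_=manip.get_tool_pos(); x,y=np.array([.4834,-.0590])+.00324*np.array([np.cos(np.radians(106.4)),np.sin(np.radians(106.4))])
manip.servo_line([x,y,.2475],v=.01,attitude=[180,0,106.4])
for z in(.250,.2525,.2545):
    hit=manip.servo_line([x,y,z],v=.01,force_limit=5)
    print(z,hit,manip.get_tool_pos().round(4),manip.get_force().round(2),manip.get_ft_torque().round(2),manip.get_orientation()[2].round(1))
    if hit: break
```

```text
0.25 False [ 0.4824 -0.0559  0.25  ] [-0.14 -0.94  3.66] [-0.18  0.1  -0.03] 106.4
0.2525 False [ 0.4825 -0.0559  0.2525] [-0.84 -1.38  3.43] [-0.23  0.1   0.06] 106.4
0.2545 False [ 0.4824 -0.0559  0.2545] [ 0.11 -0.11  2.57] [-0.22  0.11 -0.03] 106.4
```

The head has risen into the pocket, with spring force still pushing up. I'll release, retreat and look.

Run:
```python
from h import *
from slot import topdown
from rig import manip
manip.grip(.045); print(manip.get_width(),manip.get_force().round(2))
x,y,z=manip.get_tool_pos(); manip.servo_line([x,y,z+.09],v=.06)
manip.move_to([.44,-.07,.40],[180,0,-163.6])
manip.hold(.3)
p,d,K,T=shot("w5"); P=cloud(d,K,T)
from rig import optics
p2,d2=optics.grab_frame("side"); c=optics.get_calibration("side"); P=cloud(d2,c["camera_matrix"],c["pose"])
m=redmask(p2)>0; s=m&(d2>0)&(np.abs(P[...,0]-.483)<.04)&(np.abs(P[...,1]+.059)<.05); print(s.sum(),P[s].max(0),P[s].min(0))
a=p2[170:240,240:330]; a=cv2.resize(a,(540,420),interpolation=cv2.INTER_CUBIC)
for h in(.084+.008-.0,):
    mm=redmask(p); n,l,st,ce=cv2.connectedComponentsWithStats(mm)
    for i in range(1,n):
        w=onz(*ce[i],.092,K,T,True)
        if st[i,4]>80 and abs(w[0]-.483)<.05 and abs(w[1]+.059)<.05:
            cn=max(cv2.findContours((l==i).astype(np.uint8),0,1)[0],key=cv2.contourArea)
            print(w,cv2.minAreaRect(np.array([1000*onz(*q[0],.092,K,T,True)[:2] for q in cn],np.float32)))
b=p[80:380,130:430]
cv2.imwrite("pics/f.png",np.hstack([cv2.resize(a,(400,311)),cv2.resize(b,(311,311))])[:,:,::-1])
print(manip.get_time_s())
```

```text
0.044757271916650875 [-0.37  0.72  0.43]
40 [ 0.48832948 -0.03566957  0.09653463] [ 0.47431569 -0.07106165  0.07157333]
[ 0.4797307  -0.06029981  0.092     ] ((479.12432861328125, -60.552764892578125), (17.534549713134766, 31.745742797851562), 16.475181579589844)
19.5083
```

View pics/f.png

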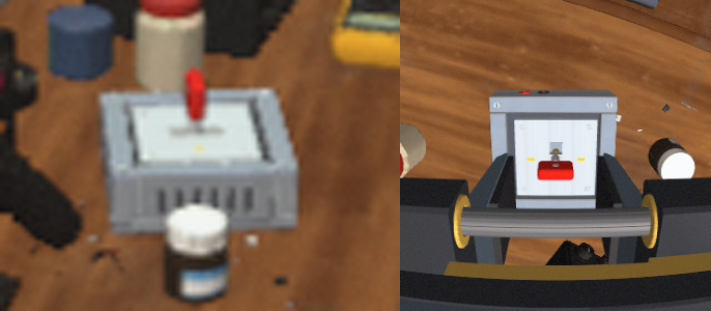

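The bolt stands upright in the slot. Its handle lines up with the yellow marks (right half, bolt at (555,170), marks at (530,159) and (580,159)). Its top is at about 0.092–0.096 m, as expected for the locked seat, and the jar hasn't moved.

```bash
python3 -c "
from rig import manip
print(manip.hand_in())"
```

```text
the job is handed in; nothing more can be done
None
```

The T-bolt is standing in its locked seat, turned to the yellow marks and released; I handed the job in after about 20 s of robot time, with the highest force I read on the tool about 5 N.

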